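# Load the flange nut into the busbar support

### The job

On the busbar support, nudge the loose flange nut across the tray and along the groove until it drops into the round pocket of the white strip, then press it straight down until it sits fully home on the bottom of the pocket, and let go. Slide the nut, never lift it off the tray, never push it along with more than 12 N, even once it has dropped, and never press it down with more than 20 N. Leave the contactor and the hand tools alone.

Things in the scene. Friction and masses are not known exactly. Their poses are not given: they have to be found in the camera images.
- support: Grey plastic busbar support fixed on the metal panel, 325 mm long (x), 130 wide (y). Origin on the panel (underside), on its long centreline; z up. x points from the open loading tray (x -170 to -40 mm) along the groove (-40 to 110) to its closed end. All rims and walls stand 21 mm over the panel, so a fingertip 25 mm up clears them and still pushes the nut.
- tray (a point): Middle of the loading tray's floor, 16 mm above the panel, at x = -115 mm on the support's centreline; axes as the support's. The tray is 116 mm wide between its rims, which rise only 5 mm above its floor. From x = -85 to -40 mm two slanting walls narrow it to the groove's mouth.
- mouth (a point): Groove's mouth, floor level, at the support's x = -40 mm, y = 0; axes as the support's. The groove runs on 150 mm along x, 44 wide. Its floor is a white strip, 15.5 mm above the panel, with one round pocket 45.5 mm across on the centreline. The strip is clamped (holds 100 N) at a new setting each time: the pocket's centre lies 82 to 118 mm past the mouth and must be seen or felt.
- nut_center (a point): Centre, half-way up, of the loose slippery steel flange nut (0.16 kg): flange 42 mm across, 4 thick, below a hexagon 30 across flats; 20 high, z up. In the pocket it drops onto a pad 3 mm below the rim, which yields at 5 N by 4 mm and stays down; the seat under it is sprung, 5 N/mm, so press to about 10 N. Centre above the panel: tray 26, groove 25.5, dropped 22, home (let go) 18 mm.
- contactor: Bystander: black and white contactor standing on the panel, 100 x 85 x 84 mm; origin at the centre of its underside.
- wrench: Bystander: steel wrench lying on the panel, 190 mm long along its x; origin under its middle.
- screwdriver: Bystander: screwdriver lying on the panel, 200 mm long along its x; origin under its middle.

How it is judged:
On the way, in this order (a step that is already met when the one before it is completed fails the run):
1. the nut has dropped into the pocket (centre under 23.3 mm above the panel) (x of nut_center in the frame of support between 0.02 and 0.1 m and y of nut_center in the frame of support between -0.006 and 0.006 m and z of nut_center in the frame of support below 0.0233 m), for 0.2 s.
2. the nut is pressed home (centre under 19.2 mm above the panel) (x of nut_center in the frame of support between 0.02 and 0.1 m and y of nut_center in the frame of support between -0.006 and 0.006 m and z of nut_center in the frame of support below 0.0192 m), for 0.2 s.
At the end, for the whole second after the job is handed in: The nut lies in the pocket of the groove (x 20 to 100 mm, y within 6 mm in the support's frame), pressed home (its centre less than 19.2 mm above the panel, 18 mm being fully home), level within 0.06 rad, at rest (all of step 2 and angle between nut_center's own z axis and vertical below 0.06 rad and linear speed of nut below 0.01 m/s); the robot touches nothing.
It fails at once if the nut, before it is pressed down (centre over 20.5 mm above the panel), is pushed with more than 12 N (z of nut_center in the frame of support above 0.0205 m and contact force between the fingers and nut above 12 N).
It fails at once if the nut is pushed or pressed with more than 20 N (contact force between the fingers and nut above 20 N).
It fails at once if the nut is lifted more than 6 mm off the tray floor (z of nut_center in the frame of support above 0.032 m).
It fails at once if the contactor, wrench or screwdriver is moved more than 15 mm (distance of any of contactor, wrench, screwdriver from where it was at the start of the episode above 0.015 m).
It also fails if it takes over 59 s, if anything falls off the work surface, if the arm or the gripper's body presses on something with over 40 N, if the wrist force passes 120 N, or if a joint passes its speed limit or range.

### The arm

A 7-joint arm with a two-finger parallel gripper is mounted at the origin on the work surface. World frame = base frame: x ahead of the robot, y to its left, z up, the work surface at z = 0. Lengths are in m, angles in rad, forces in N, time in s.
With the tool pointing down it reaches from about 0.425 to 0.925 m from the base axis. Payload 6.8 kg.
Tool frame: the origin (TCP) lies between the finger pads; the fingertips stand 14 mm ahead of it and the grasp point (between the pads) lies 5 mm behind it (tips_ahead is the distance from the TCP to the fingertips, in m); z points along the fingers, y is the direction in which the jaws open and shut (so a half turn about z gives the same grasp; the last joint's range is limited). The gripper opens to 88 mm and grips with 3 to 60 N. Pads are 20 mm wide; open, the fingers measure 115 mm over their backs; the gripper's body (75 mm by 178 mm) begins 61 mm behind the grasp point.
Start: joints at [1.168, 0.477, 0.022, 1.555, -0.011, 1.109, -0.083], TCP at [0.196, -0.646, 0.215] pointing down, gripper open.
Joint ranges: [-2.96, 2.96], [-0.34, 2.1], [-1.41, 1.46], [0.24, 2.44], [-1.37, 4.51], [0.17, 1.92], [-2.96, 2.96]. Speed limits (rad/s): [2.39, 2.39, 3.14, 3.14, 3.14, 3.14, 3.14].

### API

Orientations are given as a unit quaternion [x, y, z, w].
In Python, from bench import * gives the robot as it stands. The module is installed in compiled form; this text tells all that it offers.
- The arm moves only by the tool carry_out, never from a script. Its argument "targets" is a list of rows, each an object of numbers: "x", "y", "z": the shift along the tool's x, y, z in m; "turn": the turn about the tool's z in degrees; "grip": the opening, from 0 (shut) to 1 (fully open). In form: [{"x": .., "y": .., "z": .., "turn": .., "grip": ..}, ...]. A call has 1 to 5 rows; each row is the pose to reach, as a shift and turn from the pose measured when the call began, along the tool's axes at that moment; what a row does not reach only later rows make up. A row lasts 1/10 s, in which the tool goes at most 50 mm and 8.59 degrees, less where a joint would pass 70% of its speed; a pose out of reach is approached as far as the arm can. A call with a gripper value outside its range is refused whole. The fingers move at their own pace and stop on an object; "squeeze" is the grip in N (left out, the last holds). Time passes only in rows, so rows that repeat a pose let the fingers close. It gives the time, the measured TCP pose, the force and the opening at its end, in the units of the state.
- read_state(): the state, without advancing time (a new reading comes with each control period).
- capture(name): name is "side" or "top" or "wrist"; returns (picture, depth): 420x560x3 uint8, blue, green, red; 420x560 float32, m along the optical axis (not along the pixel's ray), 0 where there is no reading.
- camera_info(name): a dict with "vfov" (degrees; the focal length in pixels is half the picture's height over the tangent of half this angle, whatever the lens; pixels are square), "cx", "cy" (the principal point, pixels), "k1" (the pictures are not rectified: a ray, as slopes to the right and down, at radius r is drawn at 1 + k1 r^2 times it, then the intrinsics apply), "T" (4x4, takes a point from camera to world coordinates); the wrist camera has in their place "mount" (4x4, takes a point from camera to tool coordinates, whose origin is the TCP and whose axes are the flange's). Camera axes: x right, y down, z forward; pixel columns grow to the right and rows downward; lengths in m; the calibration is good to about 2 mm. A picture is of the moment at which its call begins: read the wrist's pose just before it. camera_info takes no time and is no camera call.
- close_job(): hands the job in, once; it reports no verdict.
The state is a dict: "time_s": time; "q": joint angles; "joint_velocities": joint speeds; "tau": joint torques, N m; "tcp_pos": TCP position; "tcp_rot": TCP orientation; "force": force on the tool from outside, world axes, zero at the start; "ft_torque": the same for the moment, N m; "grip_width": finger opening in m.
Only numpy, scipy, OpenCV 4.12 (cv2) and the standard library are available. Lean on these libraries where they do the work, as an engineer would, in place of code of your own. Each camera call takes 0.05 s, during which the arm holds its last target.

## Working session

There is one attempt and no reset: what is moved stays moved. The work goes in short steps, Python scripts to look and compute and a tool call to move; the robot and the scene stay as the last step left them, time stands still between calls to the robot, and variables do not carry over. Pictures are saved under pics/ and viewed, and the job is handed in when it is done.

Besides the shell and the picture viewer there is one more tool, called after ">>>" as name(argument=value, ...) on one line, values as JSON. carry_out: Moves the arm, as the interface text tells. Its arguments: {"type":"object","properties":{"targets":{"type":"array"},"squeeze":{"type":"number"}},"required":["targets"]}

```bash
mkdir -p pics; python3 - <<'E'
from bench import *
import cv2,numpy as np
s=read_state();print(s['time_s'],s['tcp_pos'],s['tcp_rot'],s['force'],s['grip_width'])
for n in ['top','side','wrist']:
    im,d=capture(n);cv2.imwrite(f'pics/{n}0.png',im);np.save(f'{n}0.npy',d);print(n,camera_info(n),(d>0).mean())
E
```

```text
0.0 [ 0.19591366 -0.64530656  0.21432808] [ 9.89157381e-01  1.46856712e-01 -2.00120790e-04 -8.61172981e-04] [-0.43730349  0.35700991  0.33598879] 0.08761693135659314
top {'vfov': 45.483226146372736, 'cx': 277.84947555534086, 'cy': 204.24841424944742, 'k1': -0.10117846551957987, 'T': array([[-0.06636632, -0.97651317,  0.20498182,  0.32363811],
       [-0.9977886 ,  0.06570453, -0.01004102,  0.02855378],
       [-0.00366304, -0.20519491, -0.97871427,  1.49748314],
       [ 0.        ,  0.        ,  0.        ,  1.        ]])} 0.9960884353741497
side {'vfov': 54.03148007272263, 'cx': 275.7097919593107, 'cy': 209.7329396101879, 'k1': -0.014962468122909165, 'T': array([[-0.74651901, -0.42460458,  0.51226977,  0.02904084],
       [-0.66507146,  0.49901561, -0.55557481,  0.6287876 ],
       [-0.019731  , -0.75544316, -0.65491703,  0.80361651],
       [ 0.        ,  0.        ,  0.        ,  1.        ]])} 0.9960459183673469
wrist {'vfov': 71.65096805656354, 'cx': 281.61614254207706, 'cy': 207.50843070833363, 'k1': -0.03930934121511904, 'mount': array([[-4.96089367e-04, -9.65395692e-01, -2.60789018e-01,
         7.13967461e-02],
       [ 9.99999745e-01, -6.13064023e-04,  3.67193862e-04,
         6.78629745e-04],
       [-5.14367738e-04, -2.60788770e-01,  9.65395749e-01,
        -1.70904098e-01],
       [ 0.00000000e+00,  0.00000000e+00,  0.00000000e+00,
         1.00000000e+00]])} 0.9906760204081633
```

View pics/top0.png

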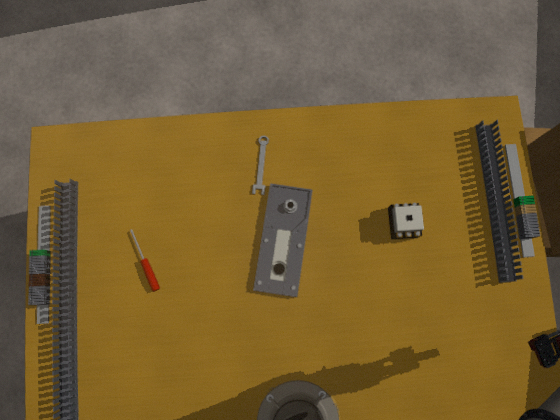

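View pics/side0.png

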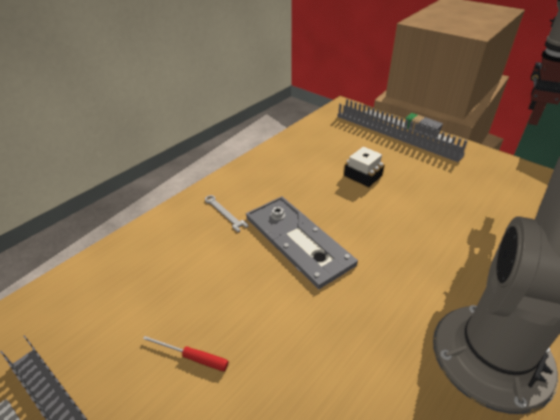

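View pics/wrist0.png

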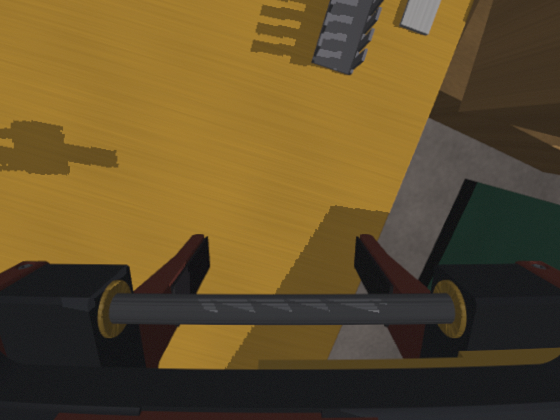

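The top view shows the grey support with the tray at its far end. The nut is at about (291,205), the white strip at (281,248) and the dark pocket at about (279,268). The wrench and contactor are clear of the path. Next I'll measure.

```bash
cat > h.py <<'E'
import numpy as np,cv2
from bench import *
from scipy.spatial.transform import Rotation as R
def K(ci):
    f=210/np.tan(np.radians(ci['vfov'])/2);return np.array([[f,0,ci['cx']],[0,f,ci['cy']],[0,0,1.]])
def camT(n,ci,st=None):
    if n!='wrist':return ci['T']
    T=np.eye(4);T[:3,:3]=R.from_quat(st['tcp_rot']).as_matrix();T[:3,3]=st['tcp_pos'];return T@ci['mount']
def rays(n,uv,st=None):
    ci=camera_info(n);p=cv2.undistortPoints(np.array(uv,float).reshape(-1,1,2),K(ci),np.array([ci['k1'],0,0,0,0.])).reshape(-1,2)
    T=camT(n,ci,st);return T[:3,3],np.c_[p,np.ones(len(p))]@T[:3,:3].T
def plane(n,uv,z,st=None):
    o,d=rays(n,uv,st);return o+d*((z-o[2])/d[:,2])[:,None]
def bydepth(n,uv,dep,st=None):
    o,d=rays(n,uv,st);return o+d*np.array([dep[int(round(v)),int(round(u))] for u,v in uv])[:,None]
E
python3 - <<'E'
from h import *
im=cv2.imread('pics/top0.png');d=np.load('top0.npy')
print(bydepth('top',[(150,150),(200,300),(350,250),(291,205),(285,225),(281,248),(279,268),(265,280),(300,195)],d).round(4))
hsv=cv2.cvtColor(im,cv2.COLOR_BGR2HSV)
m=(hsv[...,1]<90).astype(np.uint8)*255; m[:, :245]=0;m[:,320:]=0;m[:178]=0;m[302:]=0
m=cv2.morphologyEx(m,cv2.MORPH_CLOSE,np.ones((5,5)))
c=max(cv2.findContours(m,0,2)[0],key=cv2.contourArea)
# top-plane points
P=plane('top',c.reshape(-1,2),0.021)
r=cv2.minAreaRect((P[:,:2]*1000).astype(np.float32));print(r)
for h in (15.5,):
    pass
w=((hsv[...,2]>165)&(hsv[...,1]<60)).astype(np.uint8)*255;w[:, :265]=0;w[:,300:]=0;w[:220]=0;w[285:]=0
c2=max(cv2.findContours(w,0,2)[0],key=cv2.contourArea);print(cv2.boundingRect(c2),cv2.contourArea(c2))
crop=cv2.resize(im[180:300,245:320],None,fx=5,fy=5,interpolation=cv2.INTER_CUBIC);cv2.imwrite('pics/topcrop.png',crop)
crop=cv2.resize(cv2.imread('pics/side0.png')[190:295,235:365],None,fx=5,fy=5,interpolation=cv2.INTER_CUBIC);cv2.imwrite('pics/sidecrop.png',crop)
E
```

```text
[[ 8.380e-01  4.033e-01  2.200e-03]
 [ 3.641e-01  2.615e-01  3.000e-03]
 [ 4.827e-01 -1.938e-01 -4.000e-04]
 [ 6.253e-01 -2.550e-02  3.350e-02]
 [ 5.696e-01 -3.900e-03  1.320e-02]
 [ 5.005e-01  1.290e-02  1.850e-02]
 [ 4.423e-01  2.270e-02  1.350e-02]
 [ 4.093e-01  6.590e-02  2.380e-02]
 [ 6.577e-01 -5.550e-02  1.720e-02]]
((538.7191162109375, 28.952407836914062), (179.3875274658203, 336.793212890625), 77.56079864501953)Traceback (most recent call last):
  File "<stdin>", line 14, in <module>
ValueError: max() iterable argument is empty
```

>>> carry_out(targets=[{"x": 0.05,"y": -0.05,"z": -0.01,"turn": -8},{"x": 0.1,"y": -0.1,"z": -0.03,"turn": -16},{"x": 0.15,"y": -0.15,"z": -0.05,"turn": -24},{"x": 0.2,"y": -0.2,"z": -0.05,"turn": -32},{"x": 0.25,"y": -0.25,"z": -0.05,"turn": -40,"grip": 1}])

```text
validation failed for argument at $.ta...
```

```bash
cat > go.py <<'E'
from h import *
def delta(target,yaw_deg=None):
    s=read_state();M=R.from_quat(s['tcp_rot']).as_matrix()
    print('t',s['time_s'],'tcp',np.round(s['tcp_pos'],4),'F',np.round(s['force'],2),'w',round(s['grip_width'],4),'yaw x',np.degrees(np.arctan2(M[1,0],M[0,0])).round(2), 'tilt',np.round(M[:,2],4))
    if target is not None: print('delta tool',(M.T@(np.array(target)-s['tcp_pos'])).round(4))
E
python3 - <<'E'
from go import *
delta([0.53,0,0.27])
print(read_state()['q'])
E
```

```text
t 0.15 tcp [ 0.196  -0.6455  0.2146] F [ 0.3   0.04 -0.38] w 0.0877 yaw x 16.89 tilt [-4.0e-04  1.2e-03 -1.0e+00]
delta tool [ 0.5071 -0.5207 -0.0548]
[ 1.16791893  0.47759951  0.02235811  1.55612675 -0.01152803  1.10926671
 -0.08308331]
```

>>> carry_out(targets=[{"x": 0.04,"y": -0.03,"z": -0.01,"turn": -8,"grip": 1},{"x": 0.08,"y": -0.06,"z": -0.03,"turn": -16,"grip": 1},{"x": 0.12,"y": -0.1,"z": -0.05,"turn": -24,"grip": 1},{"x": 0.15,"y": -0.14,"z": -0.05,"turn": -32,"grip": 1},{"x": 0.18,"y": -0.18,"z": -0.05,"turn": -40,"grip": 1}])

```text
time_s: 0.65
tcp_pos: [0.3121, -0.4326, 0.2652]
tcp_rot: [0.878, 0.479, 0.0, 0.0]
force: [1.5, -0.4, -0.4]
grip_width: 0.0874
```

```bash
python3 - <<'E'
from go import *
delta([0.53,0,0.27])
print(read_state()['q'])
E
```

```text
t 0.65 tcp [ 0.3121 -0.4326  0.2652] F [ 1.55 -0.45 -0.37] w 0.0874 yaw x 57.24 tilt [ 5.e-04  0.e+00 -1.e+00]
delta tool [ 0.4817 -0.0508 -0.0047]
[ 1.00350131  0.20786175 -0.20290177  1.82238594  0.04594638  1.11558973
  0.21280974]
```

>>> carry_out(targets=[{"x": 0.05,"y": -0.005,"z": 0,"turn": -5,"grip": 1},{"x": 0.1,"y": -0.01,"z": 0,"turn": -10,"grip": 1},{"x": 0.15,"y": -0.015,"z": 0,"turn": -15,"grip": 1},{"x": 0.2,"y": -0.02,"z": 0,"turn": -20,"grip": 1},{"x": 0.25,"y": -0.025,"z": 0,"turn": -22,"grip": 1}])

```text
time_s: 1.15
tcp_pos: [0.4252, -0.2098, 0.2654]
tcp_rot: [0.769, 0.639, 0.0, 0.0]
force: [0.8, -0.0, 0.2]
grip_width: 0.0876
```

```bash
python3 - <<'E'
from go import *
delta([0.53,-0.03,0.27])
s=read_state()
im,d=capture('wrist');cv2.imwrite('pics/w1.png',im)
print(s['q'])
E
```

```text
t 1.15 tcp [ 0.4252 -0.2098  0.2654] F [ 0.81 -0.    0.21] w 0.0876 yaw x 79.39 tilt [ 6.e-04 -5.e-04 -1.e+00]
delta tool [ 0.196   0.0699 -0.0046]
[ 0.73100615  0.12203218 -0.43687889  1.9326798   0.05819461  1.09824283
  0.08532938]
```

View pics/w1.png

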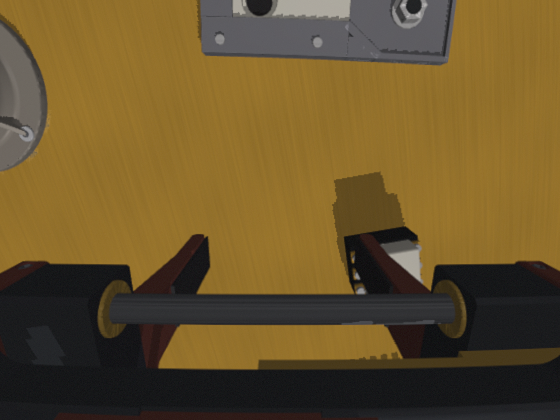

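The wrist view shows the support at the top edge of the picture, nearly aligned with the tool. The nut is at (410,8), and the pocket at (260,0) is only partly in view. I'll move on over it.

>>> carry_out(targets=[{"x": 0.04,"y": 0.02,"z": 0,"turn": 0,"grip": 1},{"x": 0.08,"y": 0.04,"z": 0,"turn": 0,"grip": 1},{"x": 0.11,"y": 0.06,"z": 0,"turn": 0,"grip": 1},{"x": 0.13,"y": 0.08,"z": 0,"turn": 0,"grip": 1},{"x": 0.13,"y": 0.09,"z": 0,"turn": 0,"grip": 1}])

```text
time_s: 1.7
tcp_pos: [0.5421, -0.0854, 0.2664]
tcp_rot: [0.764, 0.645, 0.003, -0.001]
force: [0.1, -0.2, -0.1]
grip_width: 0.088
```

```bash
python3 - <<'E'
from go import *
import pickle
delta(None)
s=read_state()
im,d=capture('wrist');cv2.imwrite('pics/w2.png',im);np.save('w2.npy',d);pickle.dump(s,open('w2.pkl','wb'))
E
```

```text
t 1.7 tcp [ 0.5421 -0.0854  0.2664] F [ 0.11 -0.23 -0.05] w 0.088 yaw x 80.32 tilt [ 0.0037  0.0048 -1.    ]
```

View pics/w2.png

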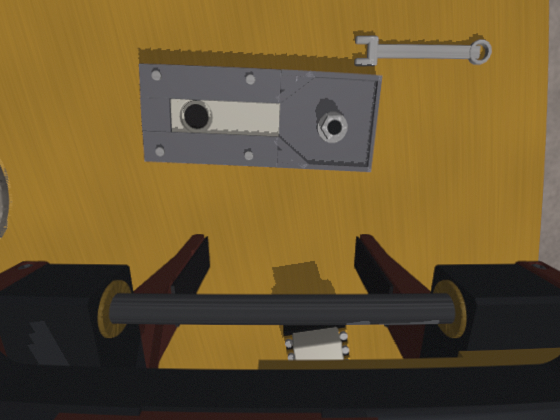

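The full support is in view. The nut is at (332,127), the pocket at about (197,117), the strip ends at about (170,117) and (280,117), and the wrench is at (430,51). I'll zoom in and measure.

```bash
python3 - <<'E'
from h import *
import pickle
s=pickle.load(open('w2.pkl','rb'));im=cv2.imread('pics/w2.png')
hsv=cv2.cvtColor(im,cv2.COLOR_BGR2HSV)
m=((hsv[...,1]<90)).astype(np.uint8)*255
m[:55]=0;m[180:]=0;m[:,:120]=0;m[:,385:]=0
m[:70,350:]=0
m=cv2.morphologyEx(m,cv2.MORPH_CLOSE,np.ones((5,5)))
c=max(cv2.findContours(m,0,2)[0],key=cv2.contourArea)
P=plane('wrist',c.reshape(-1,2),0.021,s)
r=cv2.minAreaRect((P[:,:2]*1000).astype(np.float32));print(r);print(cv2.boxPoints(r))
cv2.imwrite('pics/w2mask.png',m)
crop=cv2.resize(im[55:180,130:390],None,fx=3,fy=3,interpolation=cv2.INTER_CUBIC);cv2.imwrite('pics/w2crop.png',crop)
E
```

```text
((526.6854248046875, 4.3669586181640625), (130.6551513671875, 325.9244079589844), 77.55695343017578)
[[353.475    -24.312801]
 [671.7437   -94.53943 ]
 [699.8959    33.04672 ]
 [381.62714  103.273346]]
```

View pics/w2crop.png

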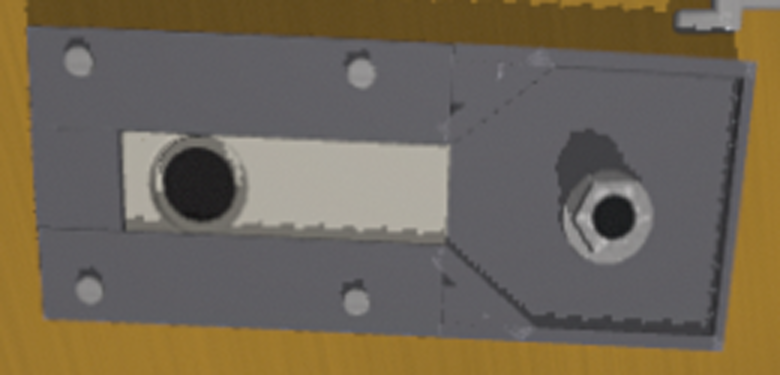

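View pics/w2mask.png

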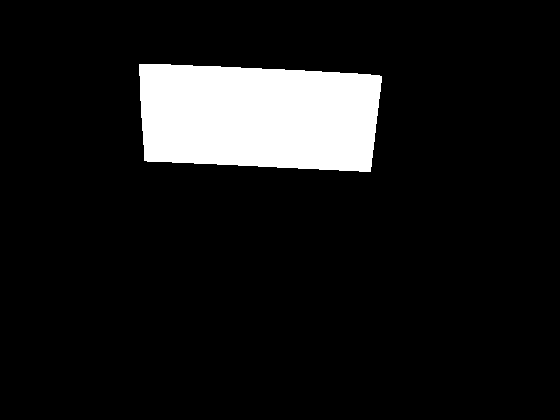

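```bash
cat >> h.py <<'E'
XS=np.array([-0.9765,0.2155]);YS=np.array([-0.2155,-0.9765]);O=np.array([0.5194,0.0060])
def tosup(p): p=np.atleast_2d(p)[:,:2]-O; return np.c_[p@XS,p@YS]*1000
def fromsup(x,y): return O+XS*x/1000+YS*y/1000
E
python3 - <<'E'
from h import *
import pickle
s=pickle.load(open('w2.pkl','rb'))
f=lambda a:[(130+u/3,55+v/3) for u,v in a]
print('pocket L R ctr top',tosup(plane('wrist',f([(150,185),(246,188),(198,186)]),0.0155,s)).round(1))
print('strip ends',tosup(plane('wrist',f([(123,180),(450,192)]),0.0155,s)).round(1))
print('groove edges at u=350 ',tosup(plane('wrist',f([(350,141),(350,237)]),0.021,s)).round(1))
print('nut hole, tray-level flange l/r',tosup(plane('wrist',f([(614,217)]),0.036,s)).round(1),tosup(plane('wrist',f([(564,215),(653,218),(608,262)]),0.018,s)).round(1))
d=np.load('w2.npy')
print(bydepth('wrist',f([(300,180),(640,205),(600,300),(250,80)]),d,s).round(4))
# top view
print('top: nut, pocket',tosup(plane('top',[(291,205)],.036)),tosup(plane('top',[(279,268)],.0155)))
E
```

```text
pocket L R ctr top [[102.8   1.9]
 [ 58.    1.4]
 [ 80.4   1.5]]
strip ends [[115.4   0.2]
 [-36.8  -1. ]]
groove edges at u=350  [[  9.4 -21. ]
 [  8.6  21.4]]
nut hole, tray-level flange l/r [[-110.4    6.8]] [[ -90.3    6.7]
 [-131.9    6. ]
 [-112.7   27.1]]
[[ 0.4881  0.0162  0.016 ]
 [ 0.6377 -0.0212  0.0366]
 [ 0.6177 -0.0618  0.017 ]
 [ 0.4761  0.0614  0.0231]]
top: nut, pocket [[-109.70320256    7.92801695]] [[79.02756886  0.3269663 ]]
```

Support measures 326 × 131 mm, against 325 × 130 given. The strip ends suggest my origin is about 4 mm off in x. The nut-to-pocket distance is about 191 mm and doesn't depend on the origin. Next I'll move above the nut.

```bash
python3 - <<'E'
from go import *
delta([*fromsup(-110.8,6.6),0.12])
E
```

```text
t 1.75 tcp [ 0.5425 -0.088   0.2662] F [ 1.46 -0.82  0.49] w 0.0878 yaw x 80.15 tilt [ 0.0037  0.0039 -1.    ]
delta tool [0.0764 0.0711 0.1468]
```

>>> carry_out(targets=[{"x": 0.02,"y": 0.02,"z": 0.02,"turn": 1,"grip": 1},{"x": 0.045,"y": 0.04,"z": 0.05,"turn": 2,"grip": 1},{"x": 0.065,"y": 0.06,"z": 0.08,"turn": 2.6,"grip": 1},{"x": 0.076,"y": 0.071,"z": 0.11,"turn": 2.6,"grip": 1},{"x": 0.076,"y": 0.071,"z": 0.13,"turn": 2.6,"grip": 1}])

```text
time_s: 2.25
tcp_pos: [0.6256, -0.0249, 0.1341]
tcp_rot: [0.779, 0.626, 0.002, -0.001]
force: [-0.7, -0.6, 0.4]
grip_width: 0.0877
```

>>> carry_out(targets=[{"x": 0,"y": 0,"z": 0,"turn": 0,"grip": 1},{"x": 0,"y": 0,"z": 0,"turn": 0,"grip": 1}], squeeze=3)

```text
time_s: 2.45
tcp_pos: [0.6248, -0.0269, 0.1338]
tcp_rot: [0.78, 0.626, 0.001, -0.001]
force: [0.8, 1.5, -0.2]
grip_width: 0.0878
```

```bash
python3 - <<'E'
from go import *
import pickle
delta([*fromsup(-110.8,6.6),0.042])
s=read_state()
im,d=capture('wrist');cv2.imwrite('pics/w3.png',im);np.save('w3.npy',d);pickle.dump(s,open('w3.pkl','wb'))
E
```

```text
t 2.45 tcp [ 0.6248 -0.0269  0.1338] F [ 0.76  1.52 -0.25] w 0.0878 yaw x 77.47 tilt [-4.0e-04  3.3e-03 -1.0e+00]
delta tool [0.0025 0.0009 0.0918]
```

View pics/w3.png

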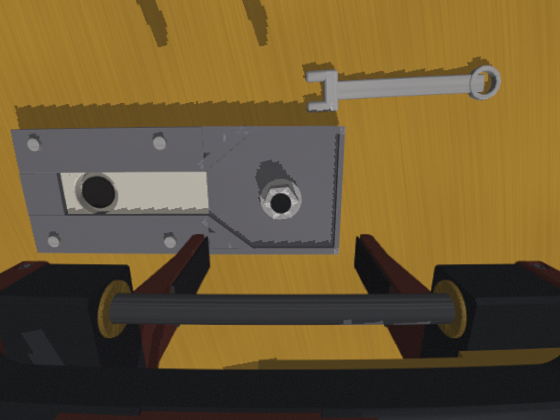

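The nut is between the fingers at (281,203), the pocket is at (97,192), and the strip runs from 61 to 208 px. I'll re-measure from here.

```bash
python3 - <<'E'
from go import *
import pickle
s=pickle.load(open('w3.pkl','rb'))
print('nut',tosup(plane('wrist',[(281,203)],.036,s)),'pocket',tosup(plane('wrist',[(75,192),(119,193)],.0155,s)),'strip',tosup(plane('wrist',[(61,190),(208,192)],.0155,s)))
print('corners far',tosup(plane('wrist',[(344,127),(338,254)],.021,s)))
print('tcp',tosup(s['tcp_pos']))
im=cv2.imread('pics/w3.png');cv2.imwrite('pics/w3c.png',cv2.resize(im[120:260,0:350],None,fx=2.2,fy=2.2))
E
```

```text
nut [[-109.94516883    6.65892925]] pocket [[103.79359881  -0.45247766]
 [ 56.92321129   0.81983932]] strip [[ 1.18607192e+02 -2.65104525e+00]
 [-3.55661240e+01  1.04953898e-01]]
corners far [[-169.60668393  -63.51626965]
 [-170.05436833   66.14017104]]
tcp [[-110.04470104    9.37311862]]
```

>>> carry_out(targets=[{"x": 0.0025,"y": 0,"z": 0.03,"turn": 0,"grip": 1},{"x": 0.0025,"y": 0,"z": 0.06,"turn": 0,"grip": 1},{"x": 0.0025,"y": 0,"z": 0.08,"turn": 0,"grip": 1},{"x": 0.0025,"y": 0,"z": 0.09,"turn": 0,"grip": 1},{"x": 0.0025,"y": 0,"z": 0.093,"turn": 0,"grip": 1}])

```text
time_s: 3.0
tcp_pos: [0.6265, -0.0245, 0.0423]
tcp_rot: [0.78, 0.625, 0.002, -0.001]
force: [-0.9, -0.3, 0.3]
grip_width: 0.0881
```

>>> carry_out(targets=[{"x": 0,"y": 0,"z": 0,"turn": 0,"grip": 0.6},{"x": 0,"y": 0,"z": 0,"turn": 0,"grip": 0.5},{"x": 0,"y": 0,"z": 0,"turn": 0,"grip": 0.45},{"x": 0,"y": 0,"z": 0,"turn": 0,"grip": 0.45}], squeeze=3)

```text
time_s: 3.4
tcp_pos: [0.627, -0.0245, 0.0431]
tcp_rot: [0.78, 0.625, 0.002, -0.0]
force: [0.2, 0.3, 0.2]
grip_width: 0.0592
```

```bash
python3 - <<'E'
from go import *
import pickle
delta(None)
s=read_state();print(tosup(s['tcp_pos']))
im,d=capture('wrist');cv2.imwrite('pics/w4.png',im);pickle.dump(s,open('w4.pkl','wb'))
E
```

```text
t 3.4 tcp [ 0.627  -0.0245  0.0431] F [0.19 0.26 0.15] w 0.0592 yaw x 77.42 tilt [ 0.0034  0.003  -1.    ]
[[-111.63558074    6.62571679]]
```

View pics/w4.png

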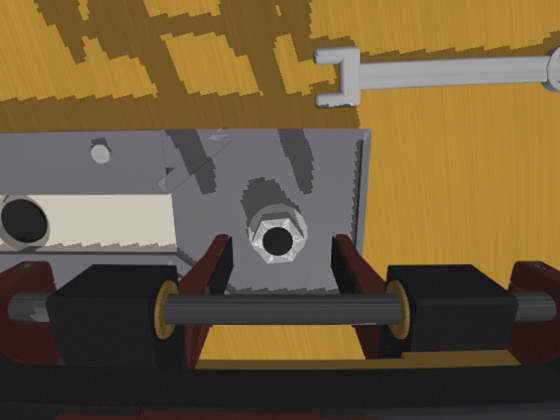

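The nut is centred between the fingers at (278,240). I'll lower 3 mm and close to a grip, 3 N.

>>> carry_out(targets=[{"x": 0,"y": 0,"z": 0.002,"turn": 0,"grip": 0.44},{"x": 0,"y": 0,"z": 0.003,"turn": 0,"grip": 0.42},{"x": 0,"y": 0,"z": 0.003,"turn": 0,"grip": 0.42},{"x": 0,"y": 0,"z": 0.003,"turn": 0,"grip": 0.42}], squeeze=3)

```text
time_s: 3.85
tcp_pos: [0.6267, -0.0245, 0.0397]
tcp_rot: [0.78, 0.625, 0.002, -0.0]
force: [0.5, -0.6, -0.2]
grip_width: 0.0368
```

```bash
python3 - <<'E'
from go import *
import pickle
delta(None)
s=read_state();print(tosup(s['tcp_pos']))
im,d=capture('wrist');cv2.imwrite('pics/w5.png',im);pickle.dump(s,open('w5.pkl','wb'))
E
```

```text
t 3.85 tcp [ 0.6267 -0.0245  0.0397] F [ 0.53 -0.64 -0.25] w 0.0368 yaw x 77.42 tilt [ 0.0027  0.003  -1.    ]
[[-111.37083829    6.62823838]]
```

View pics/w5.png

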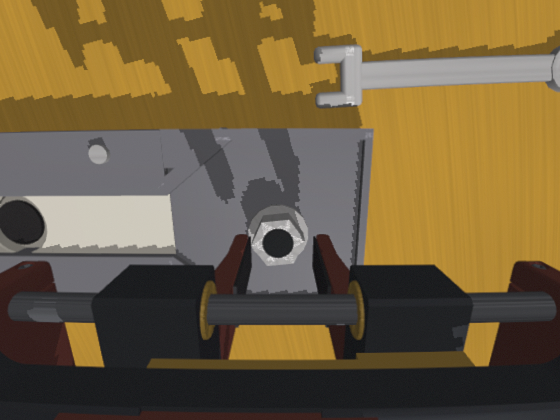

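>>> carry_out(targets=[{"x": 0,"y": 0,"z": 0,"turn": 0,"grip": 0.38},{"x": 0,"y": 0,"z": 0,"turn": 0,"grip": 0.32},{"x": 0.002,"y": -0.002,"z": 0,"turn": 0,"grip": 0.32},{"x": 0.004,"y": -0.006,"z": 0,"turn": 0,"grip": 0.32},{"x": 0.0065,"y": -0.012,"z": 0,"turn": 0,"grip": 0.32}], squeeze=3)

```text
time_s: 4.4
tcp_pos: [0.6163, -0.0152, 0.0398]
tcp_rot: [0.78, 0.625, 0.002, -0.0]
force: [0.6, 0.4, -0.1]
grip_width: 0.028
```

```bash
python3 - <<'E'
from go import *
import pickle
delta(None)
s=read_state();print(tosup(s['tcp_pos']))
im,d=capture('wrist');cv2.imwrite('pics/w6.png',im);pickle.dump(s,open('w6.pkl','wb'))
E
```

```text
t 4.4 tcp [ 0.6163 -0.0152  0.0398] F [ 0.64  0.43 -0.12] w 0.028 yaw x 77.42 tilt [ 0.0029  0.0031 -1.    ]
[[-99.14461281  -0.16456555]]
```

View pics/w6.png

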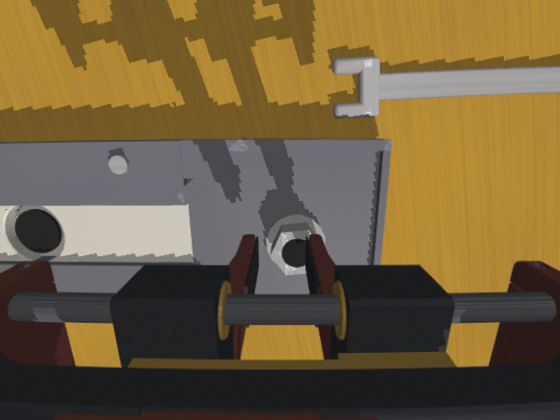

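```bash
python3 - <<'E'
from go import *
import pickle
for n,p in (('w5',(278,243)),('w6',(296,253))):
    s=pickle.load(open(n+'.pkl','rb'));print(n,'nut',tosup(plane('wrist',[p],.036,s)),'tcp',tosup(s['tcp_pos']))
im=cv2.imread('pics/w6.png');cv2.imwrite('pics/w6c.png',cv2.resize(im[190:300,200:400],None,fx=4,fy=4,interpolation=cv2.INTER_CUBIC))
E
```

```text
w5 nut [[-109.6119328     6.84278328]] tcp [[-111.37083829    6.62823838]]
w6 nut [[-109.04817521    7.09159145]] tcp [[-99.14461281  -0.16456555]]
```

View pics/w6c.png

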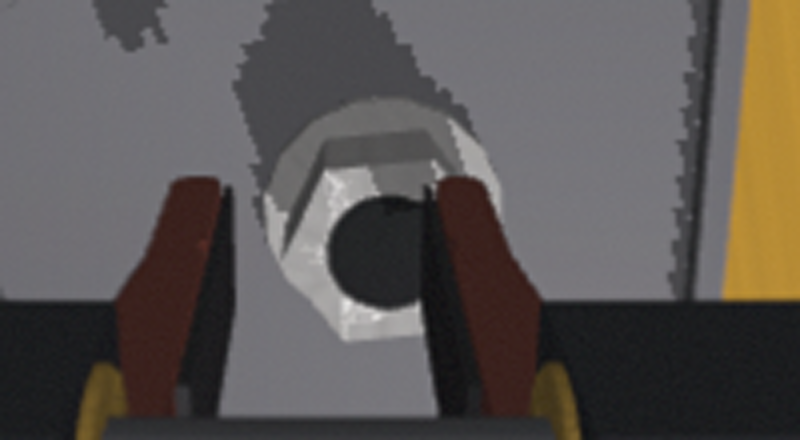

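```bash
python3 - <<'E'
from go import *
import bench,pickle
print([n for n in dir(bench) if not n.startswith('__')]); print(getattr(bench,'tips_ahead',None))
s=read_state();im,d=capture('wrist');delta(None)
M=R.from_quat(s['tcp_rot']).as_matrix()
pts=[(245,238),(248,245),(314,238),(318,245),(308,245),(255,245),(285,235),(290,270),(275,255),(297,250),(281,215),(350,230)]
W=bydepth('wrist',pts,d,s)
for p,w in zip(pts,W): print(p,'world',w.round(4),'tool',(M.T@(w-s['tcp_pos'])).round(4),'sup',tosup(w).round(1))
im,d=capture('side');cv2.imwrite('pics/s7.png',cv2.resize(im[160:300,190:370],None,fx=4,fy=4))
E
```

```text
['IKError', 'camera_info', 'capture', 'close_job', 'read_state', 'tips_ahead']
0.014
t 4.5 tcp [ 0.6155 -0.0144  0.0398] F [ 0.39 -0.52 -0.03] w 0.028 yaw x 77.5 tilt [ 0.0021  0.0034 -1.    ]
(245, 238) world [0.5976 0.0007 0.0557] tool [ 0.0108 -0.0203 -0.0159] sup [[-77.5 -11.7]]
(248, 245) world [ 6.003e-01 -1.000e-04  6.550e-02] tool [ 0.0106 -0.0175 -0.0258] sup [[-80.3 -11.4]]
(314, 238) world [ 0.6359 -0.0079  0.0555] tool [ 0.0107  0.019  -0.0157] sup [[-116.8  -11.5]]
(318, 245) world [ 0.6368 -0.0077  0.0669] tool [ 0.0111  0.0199 -0.0272] sup [[-117.6  -11.9]]
(308, 245) world [ 0.6317 -0.0082  0.0629] tool [ 0.0095  0.015  -0.0231] sup [[-112.7  -10.3]]
(255, 245) world [ 0.6036 -0.0017  0.0634] tool [ 0.0097 -0.0139 -0.0237] sup [[-83.9 -10.6]]
(285, 235) world [ 0.619  -0.0092  0.0372] tool [0.0057 0.0027 0.0025] sup [[-100.5   -6.6]]
(290, 270) world [ 0.617  -0.0336  0.0377] tool [-0.0185  0.006   0.002 ] sup [[-103.8   17.6]]
(275, 255) world [ 0.6096 -0.0215  0.0366] tool [-0.0083 -0.0037  0.0031] sup [[-94.    7.4]]
(297, 250) world [ 0.6243 -0.0209  0.0372] tool [-0.0046  0.0105  0.0025] sup [[-108.2    3.7]]
(281, 215) world [ 0.6181 -0.0014  0.0177] tool [0.0131 0.0001 0.0221] sup [[-98.  -14.1]]
(350, 230) world [ 0.663  -0.0225  0.0181] tool [0.0022 0.0486 0.0217] sup [[-146.4   -3.1]]
```

View pics/s7.png

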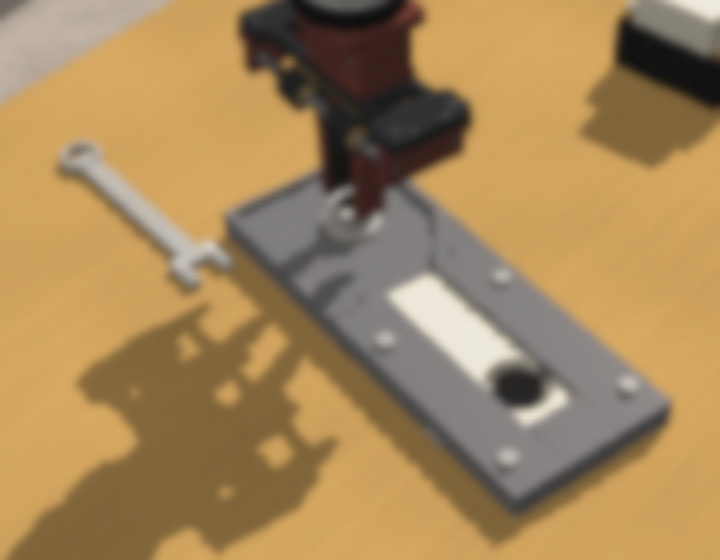

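```bash
python3 - <<'E'
from go import *
s=read_state();im,d=capture('wrist');delta(None)
M=R.from_quat(s['tcp_rot']).as_matrix()
for u in (246,250,312,316):
  for v in range(228,244,1):
    w=bydepth('wrist',[(u,v)],d,s)[0];print((u,v),im[v,u],'tool',(M.T@(w-s['tcp_pos'])).round(4),'wz',w[2].round(4))
E
```

```text
t 4.6 tcp [ 0.6163 -0.0153  0.0399] F [ 0.21 -0.64  0.86] w 0.028 yaw x 77.46 tilt [ 0.0029  0.003  -1.    ]
(246, 228) [118 114 114] tool [ 0.0036 -0.0244  0.022 ] wz 0.0178
(246, 229) [119 115 114] tool [ 0.0031 -0.0244  0.0215] wz 0.0183
(246, 230) [119 114 114] tool [ 0.0029 -0.0242  0.0198] wz 0.02
(246, 231) [119 115 115] tool [ 0.001  -0.0246  0.0231] wz 0.0166
(246, 232) [121 115 116] tool [ 0.0009 -0.0244  0.0214] wz 0.0184
(246, 233) [119 115 115] tool [-0.0006 -0.0247  0.0234] wz 0.0163
(246, 234) [64 64 77] tool [ 0.0107 -0.0205 -0.0091] wz 0.049
(246, 235) [30 34 56] tool [ 0.0108 -0.0202 -0.0112] wz 0.051
(246, 236) [25 30 56] tool [ 0.0111 -0.02   -0.0136] wz 0.0534
(246, 237) [27 30 57] tool [ 0.0104 -0.02   -0.0133] wz 0.0531
(246, 238) [29 34 57] tool [ 0.0108 -0.0197 -0.0159] wz 0.0557
(246, 239) [28 32 58] tool [ 0.0107 -0.0195 -0.0172] wz 0.057
(246, 240) [29 33 58] tool [ 0.0105 -0.0194 -0.0182] wz 0.0581
(246, 241) [30 32 58] tool [ 0.0108 -0.0191 -0.0206] wz 0.0604
(246, 242) [29 32 57] tool [ 0.0105 -0.0191 -0.0212] wz 0.061
(246, 243) [27 32 56] tool [ 0.010
[... 2353 characters left out ...]
z 0.0217
(316, 233) [111 111 112] tool [0.0007 0.0245 0.0196] wz 0.0202
(316, 234) [47 48 66] tool [ 0.0107  0.0209 -0.0091] wz 0.0491
(316, 235) [24 29 54] tool [ 0.0106  0.0207 -0.0107] wz 0.0506
(316, 236) [28 30 57] tool [ 0.0106  0.0205 -0.0123] wz 0.0522
(316, 237) [28 33 57] tool [ 0.0109  0.0203 -0.0147] wz 0.0546
(316, 238) [29 32 58] tool [ 0.011   0.0201 -0.0164] wz 0.0563
(316, 239) [27 32 57] tool [ 0.0107  0.02   -0.0173] wz 0.0572
(316, 240) [28 32 58] tool [ 0.0107  0.0198 -0.0187] wz 0.0586
(316, 241) [28 32 57] tool [ 0.0108  0.0196 -0.0207] wz 0.0606
(316, 242) [28 31 57] tool [ 0.011   0.0194 -0.0226] wz 0.0625
(316, 243) [30 34 58] tool [ 0.0106  0.0193 -0.0231] wz 0.063
```

Visual check disagrees with the interface text. The pads are closed to 28 mm over the nut without touching it. Wrist depth puts the fingertips about 8 mm behind the TCP (z≈48 mm), not 14 mm ahead. I'll trust what I see: reopen, re-centre, and feel my way down.

>>> carry_out(targets=[{"x": -0.002,"y": 0.003,"z": 0,"turn": 0,"grip": 0.7},{"x": -0.005,"y": 0.007,"z": 0,"turn": 0,"grip": 0.7},{"x": -0.007,"y": 0.01,"z": 0,"turn": 0,"grip": 0.7},{"x": -0.007,"y": 0.01,"z": 0,"turn": 0,"grip": 0.7},{"x": -0.007,"y": 0.01,"z": 0,"turn": 0,"grip": 0.7}])

```text
time_s: 5.1
tcp_pos: [0.6246, -0.0245, 0.0398]
tcp_rot: [0.78, 0.625, 0.002, -0.0]
force: [-0.5, 0.6, -0.4]
grip_width: 0.0608
```

>>> carry_out(targets=[{"x": 0,"y": 0,"z": 0.003,"turn": 0,"grip": 0.7},{"x": 0,"y": 0,"z": 0.006,"turn": 0,"grip": 0.7},{"x": 0,"y": 0,"z": 0.008,"turn": 0,"grip": 0.7},{"x": 0,"y": 0,"z": 0.008,"turn": 0,"grip": 0.7}])

```text
time_s: 5.5
tcp_pos: [0.6243, -0.0244, 0.0313]
tcp_rot: [0.78, 0.626, 0.002, -0.001]
force: [0.7, -0.9, -0.3]
grip_width: 0.0613
```

```bash
cat > look.py <<'E'
from go import *
import sys,pickle
n=sys.argv[1];delta(None);s=read_state();print('tcp sup',tosup(s['tcp_pos']).round(1))
im,d=capture('wrist');cv2.imwrite(f'pics/{n}.png',im);np.save(n+'.npy',d);pickle.dump(s,open(n+'.pkl','wb'))
cv2.imwrite(f'pics/{n}c.png',cv2.resize(im[150:300,150:410],None,fx=3,fy=3,interpolation=cv2.INTER_CUBIC))
E
python3 look.py w8
```

```text
t 5.5 tcp [ 0.6243 -0.0244  0.0313] F [ 0.73 -0.9  -0.31] w 0.0613 yaw x 77.44 tilt [ 0.002  0.003 -1.   ]
tcp sup [[-108.9    7.1]]
```

View pics/w8c.png

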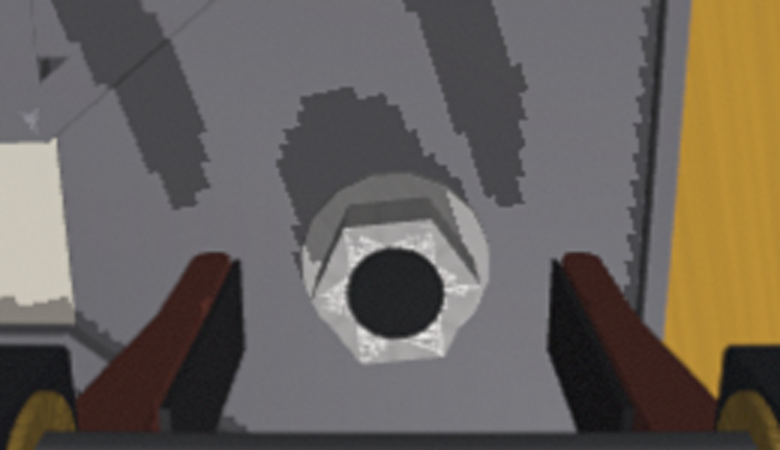

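The nut is centred between the fingers at crop (395,290), and the finger shadows confirm there is still clearance. I'll descend in small steps and watch the force.

>>> carry_out(targets=[{"x": 0,"y": 0,"z": 0.002,"turn": 0,"grip": 0.7},{"x": 0,"y": 0,"z": 0.004,"turn": 0,"grip": 0.7},{"x": 0,"y": 0,"z": 0.004,"turn": 0,"grip": 0.7}])

```text
time_s: 5.85
tcp_pos: [0.6242, -0.0244, 0.0272]
tcp_rot: [0.78, 0.625, 0.002, -0.001]
force: [-0.1, 0.3, -0.0]
grip_width: 0.0615
```

>>> carry_out(targets=[{"x": 0,"y": 0,"z": 0.002,"turn": 0,"grip": 0.6},{"x": 0,"y": 0,"z": 0.004,"turn": 0,"grip": 0.6},{"x": 0,"y": 0,"z": 0.004,"turn": 0,"grip": 0.6}])

```text
time_s: 6.15
tcp_pos: [0.624, -0.0244, 0.0228]
tcp_rot: [0.78, 0.625, 0.001, -0.001]
force: [1.1, 0.4, 0.1]
grip_width: 0.0527
```

>>> carry_out(targets=[{"x": 0,"y": 0,"z": 0.002,"turn": 0,"grip": 0.5},{"x": 0,"y": 0,"z": 0.004,"turn": 0,"grip": 0.5},{"x": 0,"y": 0,"z": 0.004,"turn": 0,"grip": 0.48}])

```text
time_s: 6.45
tcp_pos: [0.6237, -0.0244, 0.0184]
tcp_rot: [0.78, 0.625, 0.001, -0.001]
force: [0.1, -0.1, 0.8]
grip_width: 0.0427
```

```bash
python3 look.py w9
```

```text
t 6.45 tcp [ 0.6237 -0.0244  0.0184] F [ 0.12 -0.06  0.77] w 0.0427 yaw x 77.44 tilt [ 7.e-04  3.e-03 -1.e+00]
tcp sup [[-108.4    7.2]]
```

View pics/w9c.png

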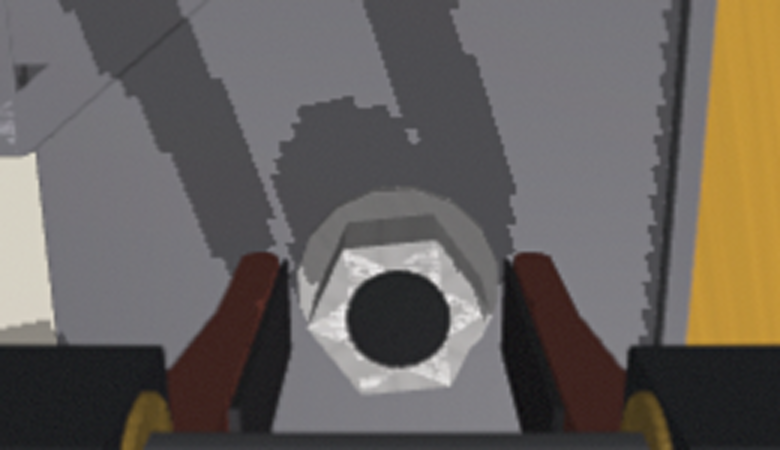

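```bash
python3 - <<'E'
from go import *
import pickle
s=pickle.load(open('w9.pkl','rb'));print(tosup(plane('wrist',[(150+398/3,150+318/3)],.036,s)),tosup(s['tcp_pos']))
E
```

```text
[[-109.56110467    6.87063041]] [[-108.40503804    7.2367779 ]]
```

>>> carry_out(targets=[{"x": 0,"y": 0,"z": 0,"turn": 0,"grip": 0.44},{"x": 0,"y": 0,"z": 0,"turn": 0,"grip": 0.4},{"x": 0,"y": 0,"z": 0,"turn": 0,"grip": 0.35},{"x": 0,"y": 0,"z": 0,"turn": 0,"grip": 0.32},{"x": 0,"y": 0,"z": 0,"turn": 0,"grip": 0.32}], squeeze=3)

```text
time_s: 7.0
tcp_pos: [0.6239, -0.0244, 0.0186]
tcp_rot: [0.78, 0.625, 0.001, -0.001]
force: [0.9, -0.2, 0.7]
grip_width: 0.0342
```

```bash
python3 look.py w10
```

```text
t 7.0 tcp [ 0.6239 -0.0244  0.0186] F [ 0.91 -0.18  0.67] w 0.0342 yaw x 77.44 tilt [ 0.001  0.003 -1.   ]
tcp sup [[-108.6    7.2]]
```

View pics/w10c.png

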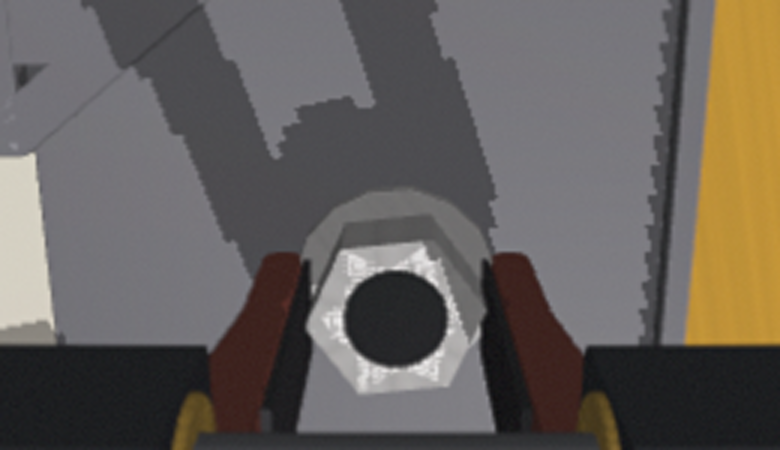

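The nut is now gripped across its hex corners at 34.2 mm with 3 N. I'll centre it sideways while drawing it toward the groove.

>>> carry_out(targets=[{"x": 0.001,"y": -0.001,"z": 0,"turn": 0,"grip": 0.32},{"x": 0.003,"y": -0.004,"z": 0,"turn": 0,"grip": 0.32},{"x": 0.005,"y": -0.008,"z": 0,"turn": 0,"grip": 0.32},{"x": 0.007,"y": -0.013,"z": 0,"turn": 0,"grip": 0.32},{"x": 0.007,"y": -0.018,"z": 0,"turn": 0,"grip": 0.32}])

```text
time_s: 7.55
tcp_pos: [0.6073, -0.0128, 0.0187]
tcp_rot: [0.78, 0.626, 0.001, -0.001]
force: [0.5, -0.7, -0.2]
grip_width: 0.0339
```

```bash
python3 look.py w11
```

```text
t 7.55 tcp [ 0.6073 -0.0128  0.0187] F [ 0.52 -0.7  -0.25] w 0.0339 yaw x 77.49 tilt [ 9.0e-04  3.5e-03 -1.0e+00]
tcp sup [[-89.9  -0.6]]
```

View pics/w11.png

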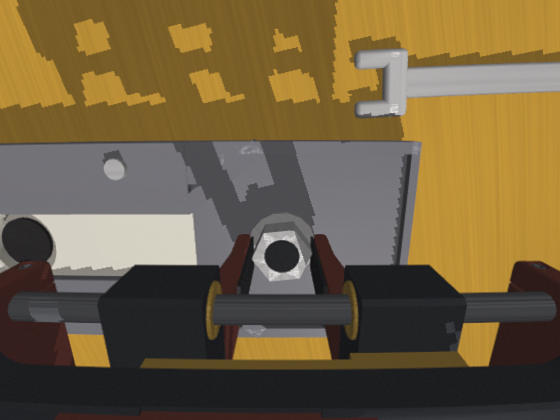

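>>> carry_out(targets=[{"x": 0,"y": -0.006,"z": 0,"turn": 0,"grip": 0.32},{"x": 0,"y": -0.014,"z": 0,"turn": 0,"grip": 0.32},{"x": -0.0005,"y": -0.022,"z": 0,"turn": 0,"grip": 0.32},{"x": -0.0005,"y": -0.03,"z": 0,"turn": 0,"grip": 0.32},{"x": -0.0005,"y": -0.038,"z": 0,"turn": 0,"grip": 0.32}])

```text
time_s: 8.1
tcp_pos: [0.5685, -0.005, 0.0187]
tcp_rot: [0.78, 0.626, 0.001, -0.001]
force: [-0.1, -0.3, -1.5]
grip_width: 0.0337
```

```bash
python3 look.py w12
```

```text
t 8.1 tcp [ 0.5685 -0.005   0.0187] F [-0.07 -0.32 -1.46] w 0.0337 yaw x 77.49 tilt [-0.      0.0032 -1.    ]
tcp sup [[-50.3   0.2]]
```

View pics/w12.png

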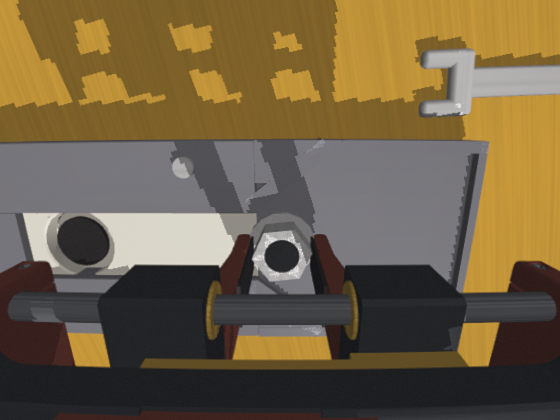

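The nut is entering the mouth at (282,257), with the strip at rows 213–273 and the pocket at (82,240). I'll check the alignment.

```bash
python3 - <<'E'
from go import *
import pickle
s=pickle.load(open('w12.pkl','rb'))
print('nut',tosup(plane('wrist',[(282,257)],.0355,s)),'groove edges',tosup(plane('wrist',[(150,212.5),(150,274),(220,213)],.021,s)),'pocket L R',tosup(plane('wrist',[(46,240),(116,240)],.0155,s)),'mouth',tosup(plane('wrist',[(256,235)],.0155,s)))
im=cv2.imread('pics/w12.png');cv2.imwrite('pics/w12d.png',cv2.resize(im[190:300,0:300],None,fx=2.6,fy=2.6,interpolation=cv2.INTER_CUBIC))
E
```

```text
nut [[-51.06412575   0.77099125]] groove edges [[ 29.21048517 -21.8292059 ]
 [ 34.33422972  19.54241686]
 [-13.60987741 -21.47108631]] pocket L R [[104.27237874  -1.47461456]
 [ 56.55924422  -1.73405646]] mouth [[-34.53595647  -5.28941709]]
```

View pics/w12d.png

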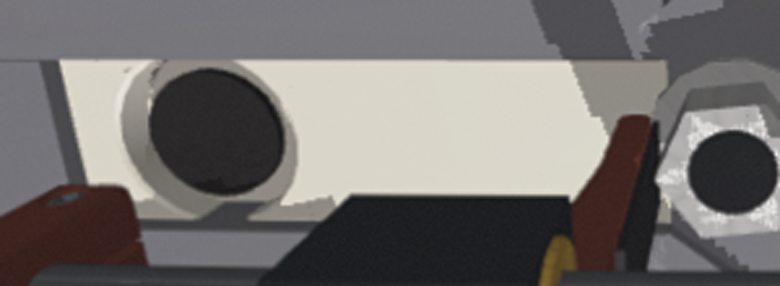

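>>> carry_out(targets=[{"x": 0.0003,"y": -0.006,"z": 0,"turn": 0,"grip": 0.32},{"x": 0.0003,"y": -0.014,"z": 0,"turn": 0,"grip": 0.32},{"x": 0.0003,"y": -0.022,"z": 0,"turn": 0,"grip": 0.32},{"x": 0.0003,"y": -0.03,"z": 0,"turn": 0,"grip": 0.32},{"x": 0.0003,"y": -0.038,"z": 0,"turn": 0,"grip": 0.32}])

```text
time_s: 8.65
tcp_pos: [0.5291, 0.004, 0.0185]
tcp_rot: [0.78, 0.626, 0.0, -0.002]
force: [-0.6, -0.9, -1.6]
grip_width: 0.0335
```

```bash
python3 look.py w13
```

```text
t 8.65 tcp [0.5291 0.004  0.0185] F [-0.58 -0.94 -1.57] w 0.0335 yaw x 77.53 tilt [-0.0018  0.003  -1.    ]
tcp sup [[-9.9 -0.1]]
```

View pics/w13.png

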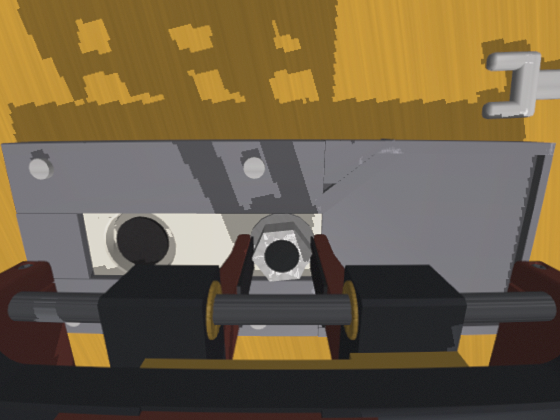

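>>> carry_out(targets=[{"x": 0,"y": -0.006,"z": 0,"turn": 0,"grip": 0.32},{"x": 0,"y": -0.014,"z": 0,"turn": 0,"grip": 0.32},{"x": 0,"y": -0.022,"z": 0,"turn": 0,"grip": 0.32},{"x": 0,"y": -0.03,"z": 0,"turn": 0,"grip": 0.32},{"x": 0,"y": -0.038,"z": 0,"turn": 0,"grip": 0.32}])

```text
time_s: 9.2
tcp_pos: [0.4896, 0.0126, 0.0185]
tcp_rot: [0.779, 0.626, -0.001, -0.002]
force: [-0.8, -1.3, -2.0]
grip_width: 0.0338
```

>>> carry_out(targets=[{"x": 0,"y": -0.006,"z": 0,"turn": 0,"grip": 0.32},{"x": 0,"y": -0.012,"z": 0,"turn": 0,"grip": 0.32},{"x": 0,"y": -0.016,"z": 0,"turn": 0,"grip": 0.32},{"x": 0,"y": -0.018,"z": 0,"turn": 0,"grip": 0.43},{"x": 0,"y": -0.018,"z": 0,"turn": 0,"grip": 0.43}])

```text
time_s: 9.7
tcp_pos: [0.4722, 0.0167, 0.0187]
tcp_rot: [0.779, 0.627, -0.0, -0.002]
force: [1.0, 0.2, 0.8]
grip_width: 0.0376
```

```bash
python3 look.py w14
```

```text
t 9.7 tcp [0.4722 0.0167 0.0187] F [1.02 0.21 0.8 ] w 0.0376 yaw x 77.59 tilt [-0.0033  0.003  -1.    ]
tcp sup [[48.4 -0.3]]
```

View pics/w14.png

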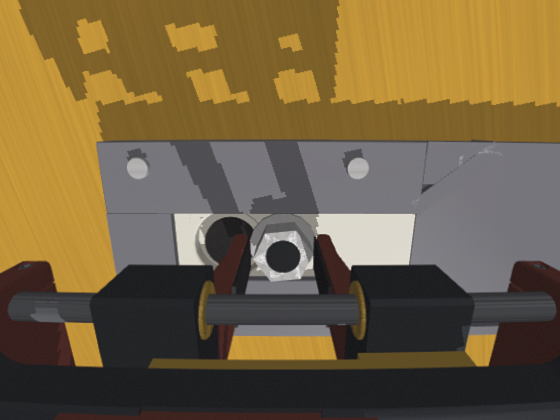

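>>> carry_out(targets=[{"x": 0,"y": -0.004,"z": 0,"turn": 0,"grip": 0.43},{"x": 0,"y": -0.009,"z": 0,"turn": 0,"grip": 0.43},{"x": 0,"y": -0.014,"z": 0,"turn": 0,"grip": 0.43},{"x": 0,"y": -0.019,"z": 0,"turn": 0,"grip": 0.43},{"x": 0,"y": -0.022,"z": 0,"turn": 0,"grip": 0.43}])

```text
time_s: 10.25
tcp_pos: [0.4505, 0.0215, 0.0189]
tcp_rot: [0.779, 0.627, -0.0, -0.002]
force: [0.8, -0.3, 0.3]
grip_width: 0.0378
```

```bash
python3 look.py w15
```

```text
t 10.25 tcp [0.4505 0.0215 0.0189] F [ 0.77 -0.3   0.29] w 0.0378 yaw x 77.6 tilt [-0.003  0.003 -1.   ]
tcp sup [[70.7 -0.3]]
```

View pics/w15.png

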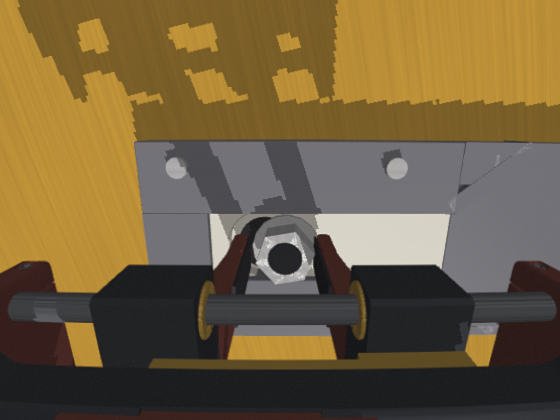

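>>> carry_out(targets=[{"x": 0,"y": -0.002,"z": 0,"turn": 0,"grip": 0.43},{"x": 0,"y": -0.004,"z": 0,"turn": 0,"grip": 0.43},{"x": 0,"y": -0.006,"z": 0,"turn": 0,"grip": 0.43},{"x": 0,"y": -0.007,"z": 0,"turn": 0,"grip": 0.43},{"x": 0,"y": -0.008,"z": 0,"turn": 0,"grip": 0.43}])

```text
time_s: 10.8
tcp_pos: [0.442, 0.0232, 0.0188]
tcp_rot: [0.779, 0.627, -0.001, -0.002]
force: [0.0, 0.0, -0.8]
grip_width: 0.0379
```

```bash
python3 look.py w16
```

```text
t 10.8 tcp [0.442  0.0232 0.0188] F [ 0.02  0.   -0.84] w 0.0379 yaw x 77.6 tilt [-0.0038  0.0028 -1.    ]
tcp sup [[79.3 -0.2]]
```

View pics/w16c.png

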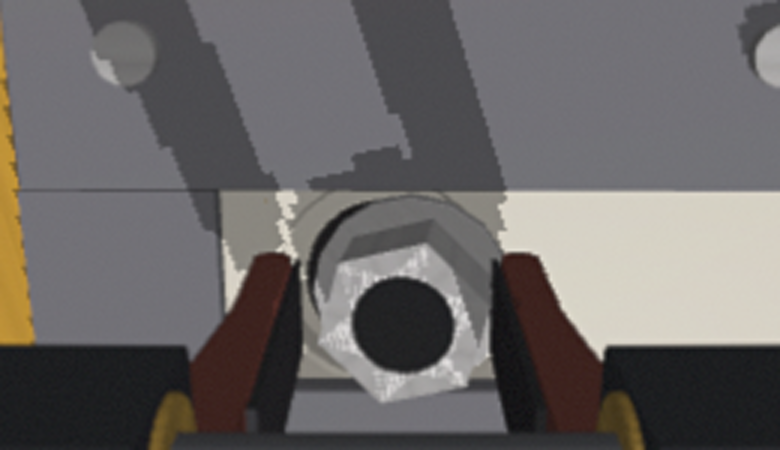

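The nut is at crop (403,325) with the dark sliver of pocket still ahead on its left, about 3–4 mm short. I'll continue at 1 mm per row.

>>> carry_out(targets=[{"x": 0,"y": -0.001,"z": 0,"turn": 0,"grip": 0.43},{"x": 0,"y": -0.002,"z": 0,"turn": 0,"grip": 0.43},{"x": 0,"y": -0.003,"z": 0,"turn": 0,"grip": 0.43},{"x": 0,"y": -0.003,"z": 0,"turn": 0,"grip": 0.43}])

```text
time_s: 11.25
tcp_pos: [0.4387, 0.0239, 0.0188]
tcp_rot: [0.779, 0.627, -0.001, -0.002]
force: [-0.1, 0.7, -0.8]
grip_width: 0.0378
```

```bash
python3 look.py w17
```

```text
t 11.25 tcp [0.4387 0.0239 0.0188] F [-0.11  0.66 -0.8 ] w 0.0378 yaw x 77.62 tilt [-0.0043  0.0027 -1.    ]
tcp sup [[82.7 -0.1]]
```

View pics/w17c.png

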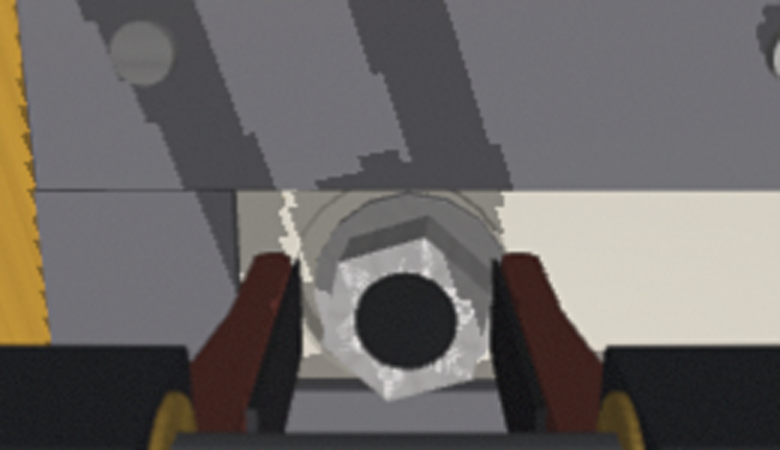

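```bash
cat > nz.py <<'E'
from go import *
import pickle,sys
for n in sys.argv[1:]:
    s=pickle.load(open(n+'.pkl','rb'));d=np.load(n+'.npy');im=cv2.imread(f'pics/{n}.png')
    g=cv2.cvtColor(im,cv2.COLOR_BGR2GRAY)
    m=(g<50).astype(np.uint8)
    m2=np.zeros_like(m);m2[225:290,262:306]=m[225:290,262:306]
    cs=[c for c in cv2.findContours(m2,0,2)[0] if 250<cv2.contourArea(c)<1500]
    for c in cs:
        e=cv2.fitEllipse(c);uv=[(u,v) for u in range(int(e[0][0])-20,int(e[0][0])+21) for v in range(int(e[0][1])-20,int(e[0][1])+21) if 1.12*e[1][1]/2<np.hypot(u-e[0][0],v-e[0][1])<1.35*e[1][1]/2]
        z=bydepth('wrist',uv,d,s)[:,2]
        print(n,np.round(e[0],1),np.round(e[1],1),'top z med',np.median(z).round(4),np.percentile(z,[25,75]).round(4),'sup',tosup(plane('wrist',[e[0]],np.median(z),s)).round(1),'tcp',tosup(s['tcp_pos']).round(1))
E
python3 nz.py w9 w10 w12 w13 w14 w15 w16 w17
```

```text
w9 [282.3 255.9] [29.8 32.1] top z med 0.0374 [0.0371 0.0379] sup [[-109.3    6.1]] tcp [[-108.4    7.2]]
w10 [281.6 255.8] [29.5 32.7] top z med 0.0374 [0.037  0.0379] sup [[-109.1    6.1]] tcp [[-108.6    7.2]]
w12 [281.5 255.8] [29.6 32.4] top z med 0.0374 [0.037  0.0378] sup [[-50.8  -0.9]] tcp [[-50.3   0.2]]
w13 [281.5 255.7] [30.  32.3] top z med 0.0373 [0.0369 0.0378] sup [[-10.4  -1.2]] tcp [[-9.9 -0.1]]
w14 [282.6 256.2] [29.6 32. ] top z med 0.0369 [0.0365 0.0373] sup [[47.2 -0.8]] tcp [[48.4 -0.3]]
w15 [284.6 258.2] [29.5 32.7] top z med 0.037 [0.0365 0.0375] sup [[68.4  0.4]] tcp [[70.7 -0.3]]
w16 [283.9 257.9] [29.7 32. ] top z med 0.0358 [0.0349 0.0368] sup [[77.3  0.9]] tcp [[79.3 -0.2]]
w17 [284.8 256.6] [29.9 31.8] top z med 0.0352 [0.0344 0.0358] sup [[80.2  0.4]] tcp [[82.7 -0.1]]
```

The nut top reads 35.2 mm. That compares with 36.9 in the groove and about 33.4 expected once dropped, so it is tipping in. I'll nudge it another 1–2 mm.

>>> carry_out(targets=[{"x": 0,"y": -0.0007,"z": 0,"turn": 0,"grip": 0.43},{"x": 0,"y": -0.0015,"z": 0,"turn": 0,"grip": 0.43},{"x": 0,"y": -0.0015,"z": 0,"turn": 0,"grip": 0.43}])

```text
time_s: 11.6
tcp_pos: [0.4372, 0.0242, 0.0188]
tcp_rot: [0.779, 0.627, -0.001, -0.002]
force: [-0.4, -0.1, -0.2]
grip_width: 0.0377
```

```bash
python3 look.py w18; python3 nz.py w18
```

```text
t 11.6 tcp [0.4372 0.0242 0.0188] F [-0.4  -0.08 -0.2 ] w 0.0377 yaw x 77.62 tilt [-0.0042  0.0027 -1.    ]
tcp sup [[84.2 -0.1]]
w18 [286.2 256. ] [28.8 31.5] top z med 0.0335 [0.0331 0.034 ] sup [[80.9  0.9]] tcp [[84.2 -0.1]]
```

View pics/w18c.png

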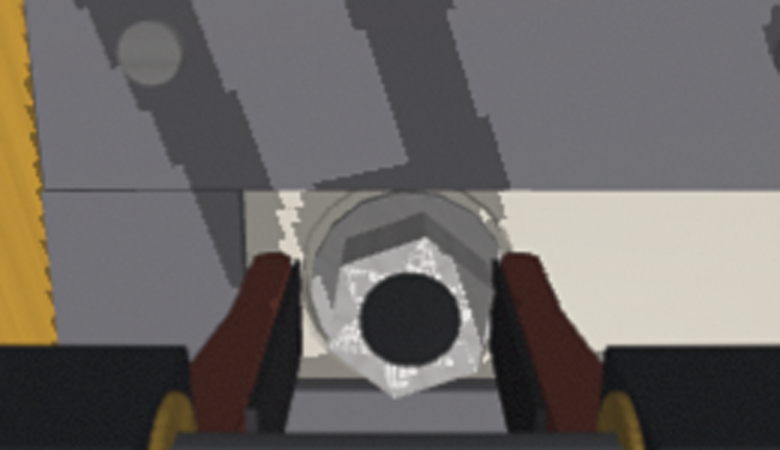

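The nut has dropped: top at 33.5 mm with the known +1.4 mm depth bias, sitting level in the pocket. I'll back off, open and rise.

>>> carry_out(targets=[{"x": 0,"y": 0.0015,"z": 0,"turn": 0,"grip": 0.52},{"x": 0,"y": 0.003,"z": 0,"turn": 0,"grip": 0.52},{"x": 0,"y": 0.003,"z": -0.005,"turn": 0,"grip": 0.52},{"x": 0,"y": 0.003,"z": -0.015,"turn": 0,"grip": 0.3},{"x": 0,"y": 0.003,"z": -0.02,"turn": 0,"grip": 0.14}])

```text
time_s: 12.15
tcp_pos: [0.4407, 0.0236, 0.0399]
tcp_rot: [0.779, 0.627, -0.0, -0.002]
force: [0.2, -0.6, 0.1]
grip_width: 0.0332
```

>>> carry_out(targets=[{"x": 0,"y": 0,"z": 0,"turn": 0,"grip": 0.14},{"x": 0,"y": 0,"z": 0,"turn": 0,"grip": 0.14},{"x": 0,"y": 0,"z": 0,"turn": 0,"grip": 0.14},{"x": 0,"y": 0,"z": 0,"turn": 0,"grip": 0.14},{"x": 0,"y": 0,"z": 0,"turn": 0,"grip": 0.14}])

```text
time_s: 12.65
tcp_pos: [0.4405, 0.0236, 0.0397]
tcp_rot: [0.779, 0.627, -0.001, -0.002]
force: [-0.1, -0.2, 0.1]
grip_width: 0.0125
```

```bash
python3 look.py w19; python3 nz.py w19
```

```text
t 12.65 tcp [0.4405 0.0236 0.0397] F [-0.13 -0.19  0.07] w 0.0125 yaw x 77.62 tilt [-0.0037  0.0028 -1.    ]
tcp sup [[80.8 -0.2]]
```

View pics/w19c.png

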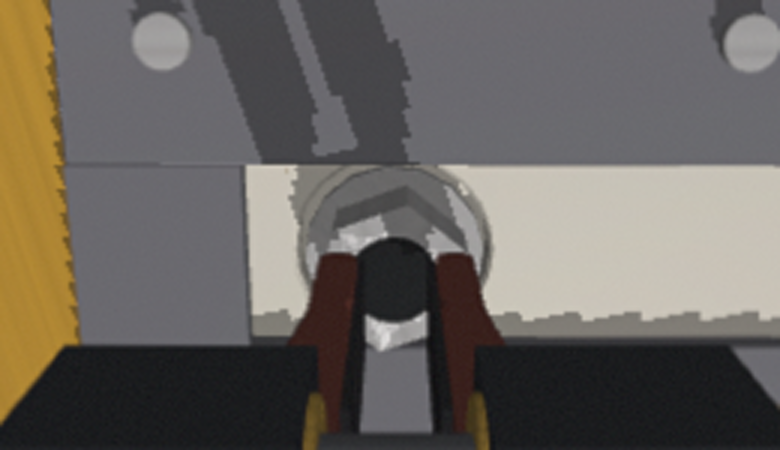

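```bash
python3 - <<'E'
from go import *
import pickle
s=pickle.load(open('w19.pkl','rb'));print(tosup(plane('wrist',[(281.7,243.3)],.032,s)),tosup(s['tcp_pos']))
E
```

```text
[[80.25601063  1.82959019]] [[80.83345824 -0.21658496]]
```

>>> carry_out(targets=[{"x": -0.001,"y": 0,"z": 0.004,"turn": 0,"grip": 0.14},{"x": -0.001,"y": 0,"z": 0.008,"turn": 0,"grip": 0.14},{"x": -0.001,"y": 0,"z": 0.011,"turn": 0,"grip": 0.14},{"x": -0.001,"y": 0,"z": 0.013,"turn": 0,"grip": 0.14},{"x": -0.001,"y": 0,"z": 0.013,"turn": 0,"grip": 0.14}])

```text
time_s: 13.2
tcp_pos: [0.44, 0.0227, 0.0263]
tcp_rot: [0.779, 0.627, -0.001, -0.002]
force: [0.0, -0.0, -0.5]
grip_width: 0.0121
```

>>> carry_out(targets=[{"x": 0,"y": 0,"z": 0.0005,"turn": 0,"grip": 0.14},{"x": 0,"y": 0,"z": 0.001,"turn": 0,"grip": 0.14},{"x": 0,"y": 0,"z": 0.0015,"turn": 0,"grip": 0.14}])

```text
time_s: 13.5
tcp_pos: [0.4401, 0.0227, 0.0249]
tcp_rot: [0.779, 0.627, -0.001, -0.002]
force: [-0.2, -0.1, 1.0]
grip_width: 0.0124
```

>>> carry_out(targets=[{"x": 0,"y": 0,"z": 0.0005,"turn": 0,"grip": 0.14},{"x": 0,"y": 0,"z": 0.001,"turn": 0,"grip": 0.14},{"x": 0,"y": 0,"z": 0.0015,"turn": 0,"grip": 0.14}])

```text
time_s: 13.8
tcp_pos: [0.4401, 0.0228, 0.0235]
tcp_rot: [0.779, 0.627, -0.001, -0.002]
force: [0.3, -0.1, 2.8]
grip_width: 0.0121
```

Contact felt at about TCP z = 23.5 mm, as predicted from the seen tip offset. I'll keep pressing in small steps.

>>> carry_out(targets=[{"x": 0,"y": 0,"z": 0.0005,"turn": 0,"grip": 0.14},{"x": 0,"y": 0,"z": 0.001,"turn": 0,"grip": 0.14}])

```text
time_s: 14.0
tcp_pos: [0.4401, 0.0227, 0.0225]
tcp_rot: [0.779, 0.627, -0.001, -0.002]
force: [-1.0, 0.1, 1.9]
grip_width: 0.0124
```

>>> carry_out(targets=[{"x": 0,"y": 0,"z": 0.0005,"turn": 0,"grip": 0.14},{"x": 0,"y": 0,"z": 0.001,"turn": 0,"grip": 0.14}])

```text
time_s: 14.2
tcp_pos: [0.4401, 0.0227, 0.0214]
tcp_rot: [0.779, 0.627, -0.001, -0.002]
force: [-0.7, -0.1, 2.1]
grip_width: 0.0122
```

>>> carry_out(targets=[{"x": 0,"y": 0,"z": 0.0005,"turn": 0,"grip": 0.14},{"x": 0,"y": 0,"z": 0.001,"turn": 0,"grip": 0.14}])

```text
time_s: 14.4
tcp_pos: [0.4401, 0.0227, 0.0204]
tcp_rot: [0.779, 0.627, -0.001, -0.002]
force: [0.1, -0.6, 2.3]
grip_width: 0.0122
```

```bash
python3 look.py w20; python3 - <<'E'
from h import *
im,d=capture('side');cv2.imwrite('pics/s20.png',cv2.resize(im[200:290,250:370],None,fx=5,fy=5,interpolation=cv2.INTER_CUBIC))
E
```

```text
t 14.4 tcp [0.4401 0.0227 0.0204] F [ 0.07 -0.59  2.31] w 0.0122 yaw x 77.63 tilt [-0.004   0.0026 -1.    ]
tcp sup [[81.   0.7]]
```

View pics/w20c.png

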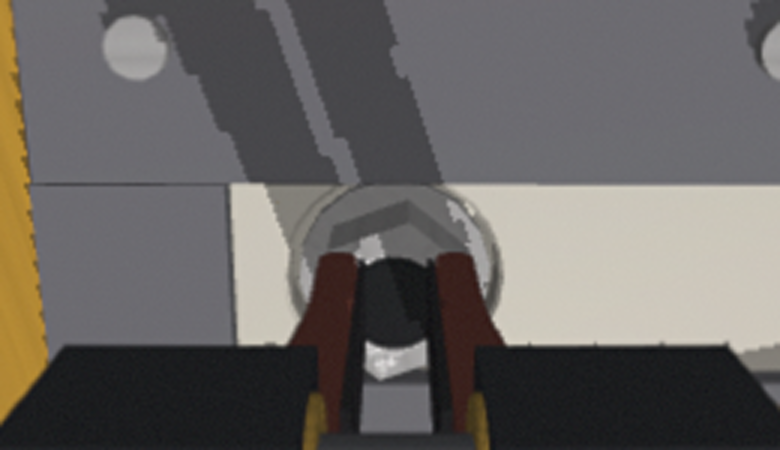

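View pics/s20.png

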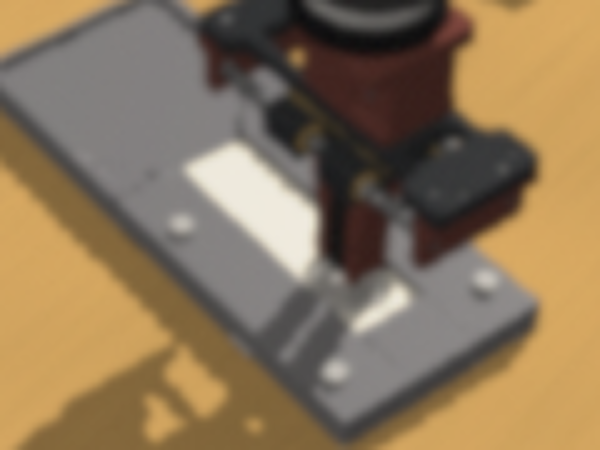

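The fingers straddle the hole on top of the nut, and it still looks level. I'll continue pressing.

>>> carry_out(targets=[{"x": 0,"y": 0,"z": 0.0005,"turn": 0,"grip": 0.14},{"x": 0,"y": 0,"z": 0.001,"turn": 0,"grip": 0.14}])

```text
time_s: 14.7
tcp_pos: [0.4402, 0.0227, 0.0195]
tcp_rot: [0.779, 0.627, -0.001, -0.002]
force: [-2.2, -0.8, 7.2]
grip_width: 0.0124
```

>>> carry_out(targets=[{"x": 0,"y": 0,"z": 0.0005,"turn": 0,"grip": 0.14},{"x": 0,"y": 0,"z": 0.0008,"turn": 0,"grip": 0.14}])

```text
time_s: 14.9
tcp_pos: [0.4402, 0.0227, 0.0189]
tcp_rot: [0.779, 0.627, -0.001, -0.002]
force: [-2.2, -1.0, 9.3]
grip_width: 0.0121
```

>>> carry_out(targets=[{"x": 0,"y": 0,"z": 0.0003,"turn": 0,"grip": 0.14},{"x": 0,"y": 0,"z": 0.0006,"turn": 0,"grip": 0.14}])

```text
time_s: 15.1
tcp_pos: [0.4402, 0.0227, 0.0187]
tcp_rot: [0.779, 0.627, -0.001, -0.002]
force: [-2.6, -0.6, 10.9]
grip_width: 0.0122
```

10.9 N reached, and the travel since contact is about 5 mm (4 mm yield plus spring). Hold, then lift off straight.

>>> carry_out(targets=[{"x": 0,"y": 0,"z": 0,"turn": 0,"grip": 0.14},{"x": 0,"y": 0,"z": 0,"turn": 0,"grip": 0.14},{"x": 0,"y": 0,"z": 0,"turn": 0,"grip": 0.14}])

```text
time_s: 15.4
tcp_pos: [0.4402, 0.0227, 0.019]
tcp_rot: [0.779, 0.627, -0.001, -0.002]
force: [-2.3, 0.2, 9.2]
grip_width: 0.0123
```

>>> carry_out(targets=[{"x": 0,"y": 0,"z": -0.002,"turn": 0,"grip": 0.14},{"x": 0,"y": 0,"z": -0.006,"turn": 0,"grip": 0.14},{"x": 0,"y": 0,"z": -0.015,"turn": 0,"grip": 0.14},{"x": 0,"y": 0,"z": -0.04,"turn": 0,"grip": 0.14},{"x": 0,"y": 0,"z": -0.08,"turn": 0,"grip": 0.14}])

```text
time_s: 15.9
tcp_pos: [0.4388, 0.0226, 0.0988]
tcp_rot: [0.779, 0.627, -0.003, -0.003]
force: [1.5, 0.2, 0.6]
grip_width: 0.0125
```

>>> carry_out(targets=[{"x": -0.02,"y": 0,"z": -0.02,"turn": 0,"grip": 0.6},{"x": -0.05,"y": 0,"z": -0.03,"turn": 0,"grip": 0.6},{"x": -0.05,"y": 0,"z": -0.03,"turn": 0,"grip": 0.6},{"x": -0.05,"y": 0,"z": -0.03,"turn": 0,"grip": 0.6},{"x": -0.05,"y": 0,"z": -0.03,"turn": 0,"grip": 0.6}])

```text
time_s: 16.4
tcp_pos: [0.4283, -0.0256, 0.1287]
tcp_rot: [0.779, 0.627, -0.002, -0.004]
force: [-0.7, -0.1, 0.3]
grip_width: 0.0493
```

```bash
python3 look.py w21
```

```text
t 16.4 tcp [ 0.4283 -0.0256  0.1287] F [-0.68 -0.13  0.27] w 0.0493 yaw x 77.7 tilt [-0.0082  0.0024 -1.    ]
tcp sup [[82.1 50.5]]
```

View pics/w21.png

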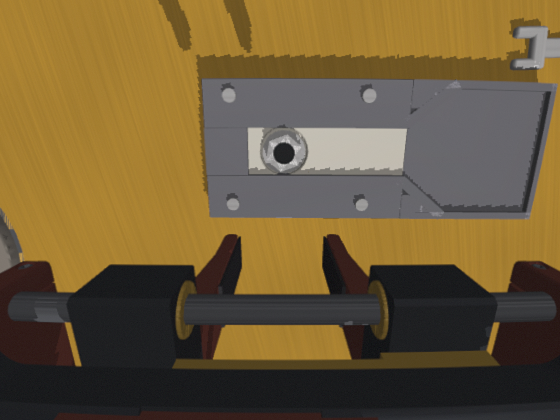

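```bash
python3 - <<'E'
from go import *
import pickle
s=pickle.load(open('w21.pkl','rb'));d=np.load('w21.npy')
def reg(u0,u1,v0,v1):
    P=bydepth('wrist',[(u,v) for u in range(u0,u1) for v in range(v0,v1)],d,s);return np.median(P[:,2]).round(4)
print('rim L',reg(250,340,100,118),'rim near',reg(255,340,185,195),'strip',reg(320,390,135,160),'tray',reg(425,515,110,190))
uv=[(u,v) for u in range(262,307) for v in range(130,175) if 12.5<np.hypot(u-284,v-153)<15]
P=bydepth('wrist',uv,d,s);print('nut top',np.median(P[:,2]).round(4),np.percentile(P[:,2],[20,80]).round(4))
A=np.c_[P[:,:2]-P[:,:2].mean(0),np.ones(len(P))]
k=(abs(P[:,2]-np.median(P[:,2]))<.0015);print('tilt fit',np.linalg.lstsq(A[k],P[k,2],rcond=None)[0].round(4),k.sum())
print(tosup(plane('wrist',[(284,153)],.028,s)))
im=cv2.imread('pics/w21.png');cv2.imwrite('pics/w21d.png',cv2.resize(im[115:190,230:340],None,fx=6,fy=6,interpolation=cv2.INTER_CUBIC))
E
```

```text
rim L 0.0225 rim near 0.0225 strip 0.0169 tray 0.0176
nut top 0.0294 [0.0288 0.0299]
tilt fit [-0.0011  0.0027  0.0293] 198
[[80.32162683  1.18500432]]
```

View pics/w21d.png

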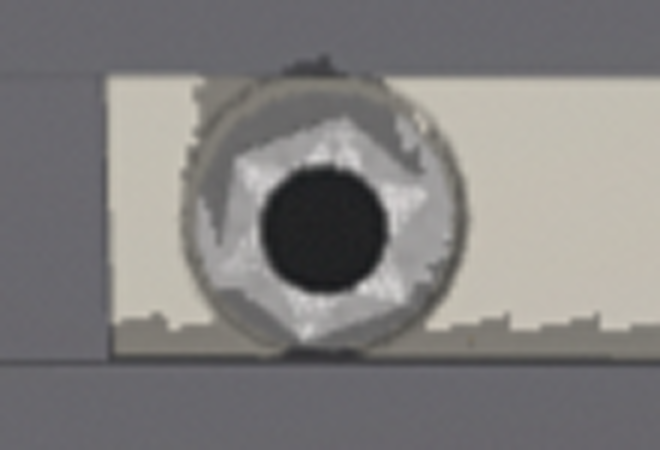

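The close-up shows the nut concentric in the pocket. Its top is 6.9 mm over the rim, where 7.0 means fully home, so the centre is at about 18 mm. Tilt is about 0.003 rad, and the gripper is clear. I'm handing in.

```bash
python3 -c "
from bench import *
print(close_job())"
```

```text
the job is handed in; nothing more can be done
None
```

The nut is in the pocket and pressed home, and I handed the job in at about 16.5 s; no verdict is reported.

**What I did:** I held the nut between the pads with a 3 N grip and slid it across the tray and along the groove. I then opened the pads to a loose cage and nudged the nut slowly until it dropped. After that I pressed it straight down, to a wrist reading of 10.9 N at most, and lifted away.

**Last checks (wrist camera):**
- **Height:** the nut's top is 6.9 mm above the rim, where 7.0 is fully home, so its centre is at about 18 mm.
- **Level and position:** tilt is about 0.003 rad, and the nut sits concentric in the pocket, about 117 mm past the mouth.
- **Clearance:** the gripper is clear and the wrist force is near zero. I never approached the contactor, wrench or screwdriver.

**What disagreed or failed:**
- **Fingertip position:** the fingertips are about 8.5 mm behind the reported TCP, not 14 mm ahead as stated. My first grasp closed above the nut without touching it. I went by the camera after that, and the contact felt when pressing down matched.
- **Support origin:** the strip ends and groove mouth put my support origin about 4 mm off in x. I worked from distances relative to the pocket, so this did not matter.
- **Depth readings:** the depth camera reads about 1.4 mm high, so I compared heights with the rim.
- **Pad force:** during most of the pad's yield the wrist read only about 2–3 N, not the stated 5 N, before the spring took over.
- **Nut weight:** the wrist read about 1.6–2 N downward along the groove, so the grip may have carried the nut's weight there, at most about 0.5 mm off the strip.

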